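# Sort the jar-filling table

## Robot

A 7-joint arm with a two-finger parallel gripper is mounted at the origin on the work surface. World frame = base frame: x ahead of the robot, y to its left, z up, the work surface at z = 0. Lengths are in m, angles in rad, forces in N, time in s.
With the tool pointing down it reaches from about 0.4 to 0.75 m from the base axis. Payload 19.5 kg.
Tool frame: the origin (TCP) lies midway between the tips of the shut fingers; the grasp point (between the pads) lies robot.hold_point_z behind it (robot.hold_point_z is the distance from the TCP to the grasp point, in m); y points along the fingers, z is the direction in which the jaws open and shut, and the axes are right-handed (so a half turn about y gives the same grasp; the last joint's range is limited). The gripper opens to 85 mm and grips with 20 to 120 N. Pads are 22 mm wide; open, the fingers measure 114 mm over their backs; the gripper's body (76 mm by 85 mm) begins 54 mm behind the grasp point. The pads swing forward as they close: fully open they stand 13 mm farther back than shut.
Start: joints at [-1.245, 0.707, -0.028, 1.485, 0.022, 0.951, -0.075], TCP at [0.207, 0.537, 0.231] pointing down, gripper open.
Joint ranges: [-2.71, 2.71], [-0.32, 2.16], [-1.57, 1.52], [0, 2.45], [-1.46, 4.6], [0, 2.02], [-2.83, 2.83]. Speed limits (rad/s): [1.89, 1.89, 2.57, 2.57, 3.01, 3.01, 3.01].

## Interface

Orientations are given as a rotation vector (axis times angle).
In Python, from cell import robot gives the robot as it stands. The module is installed in compiled form; this text tells all that it offers.
- The arm moves only by the tool apply_moves, never from a script. Its arguments are lists of equal length, an entry for each row: "slide": the shift along the tool's x, y, z each as a share of 0.5 m, from -1 to 1, a list of three; "twist": the turn about the tool's y as a share of 90 degrees, from -1 to 1; "fingers": the gripper command: -1 is shut, 1 is fully open, values between are in proportion. In form: {"slide": [[x, y, z], ...], "twist": [twist, ...], "fingers": [fingers, ...]}. A call has 1 to 5 rows; each row is the pose to reach, as a shift and turn from the pose commanded when the call began, along the tool's axes at that moment; what a row does not reach only later rows make up. A row lasts 1/8 s, in which the tool goes at most 62.5 mm and 10.7 degrees, less where a joint would pass 70% of its speed; a pose out of reach is approached as far as the arm can. A call with a number of a shift or a turn outside -1 to 1 is refused whole. A call with a gripper value outside its range is refused whole. The fingers move at their own pace and stop on an object; "squeeze" is the grip in N (left out, the last holds). Time passes only in rows, so rows that repeat a pose let the fingers close. It gives the time, the measured TCP pose, the force and the opening at its end, in the units of the state.
- robot.state(): the state, without advancing time (a new reading comes with each control period).
- robot.grab_frame(name): name is "side" or "top"; returns a dict with "color" (400x640x3 uint8, red, green, blue), "K" (3x3 intrinsics, pixels), "origin" and "attitude" of the camera in the world. Camera axes: x right, y up, looking along -z (the intrinsics and any distortion apply to the point x, -y, -z); pixel columns grow to the right and rows downward; lengths in m; the calibration is good to about 2 mm. A picture is of the moment at which its call begins. There is no depth.
- robot.hand_in(): hands the job in, once; it reports no verdict.
The state is a dict: "t": time; "joint_pos": joint angles; "qd": joint speeds; "tau": joint torques, N m; "tcp_pos": TCP position; "tool_rot": TCP orientation; "contact_force": force on the tool from outside, world axes, zero at the start; "wrist_torque": the same for the moment, N m; "width": finger opening in m.
Only numpy, scipy, OpenCV 4.12 (cv2) and the standard library are available. Lean on these libraries where they do the work, as an engineer would, in place of code of your own. Each camera call takes 0.05 s, during which the arm holds its last target. There are 200 camera calls.

## Task

Sort the things scattered on the table: lay both cheese wedges flat on the wooden board, put the onion in the white bowl, and lay both jar lids flat and side by side on the floor of the metal tray. Set each one down gently, without dropping it, well inside the edges of its place, and leave the blue ramekin standing where it is.

Things in the scene. Friction and masses are not known exactly. Their poses are not given: they have to be found in the camera images.
- wedge_a: A wedge of soft cheese, cream with a white rind, lying flat: 86 mm long, 30 mm thick, 12 mm wide at the blunt tip, widening to 46 mm near the curved rind end. Origin at mid thickness, on the centre line, 50 mm from the tip, where it is 34 mm wide; x points to the rind end, y across it, z up (15 mm above what it lies on). About 70 g. The other wedge is identical.
- wedge_b: A wedge of soft cheese, cream with a white rind, lying flat: 86 mm long, 30 mm thick, 12 mm wide at the blunt tip, widening to 46 mm near the curved rind end. Origin at mid thickness, on the centre line, 50 mm from the tip, where it is 34 mm wide; x points to the rind end, y across it, z up (15 mm above what it lies on). About 70 g. The other wedge is identical.
- onion: A peeled, pale onion standing on its flat cut root end, 62 mm across at its widest and 57 mm tall. Origin on its axis at the height of its widest part, 26 mm above the foot; z up. The flat foot is 34 mm across. About 140 g.
- lid_large: A plain bright steel screw lid for a jar, lying flat with its top up: a solid-acting disc 60 mm across and 14 mm high, about 30 g. Origin in its middle (7 mm above what it lies on), z up. The larger of the two lids.
- lid_small: A plain bright steel screw lid for a jar, lying flat with its top up: a solid-acting disc 43 mm across and 14 mm high, about 20 g. Origin in its middle (7 mm above what it lies on), z up. The smaller of the two lids.
- bowl: A round white ceramic bowl, fixed. 176 mm across at the rim, 136 mm at the foot, 55 mm high, wall 4 mm, flat inner floor 5 mm above the table and about 128 mm across. Origin in the centre of its underside, z up.
- cheese_board: A small rectangular wooden serving board, fixed: 180 mm long (x), 130 mm wide (y), 14 mm thick, with a low bent steel handle sticking out 32 mm past its +x end. Origin in the centre of its underside, z up.
- lid_tray: A shallow open rectangular aluminium tray, fixed: 168 mm long (x), 133 mm wide (y), 28 mm high outside, walls 4 mm, inner floor 4 mm above the table. Origin in the centre of its underside, z up.
- ramekin: A small open blue ceramic ramekin, 72 mm across and 34 mm high, loose, about 150 g, standing among the things. It stays where it is. Origin in the centre of its underside, z up.
Mind the look-alikes: they are no part of the job. Leave any green look-alike of the wedge_b alone.

How it is judged:
By the outcome, as a careful person would: the job done as asked, in the order asked, and still so for the second after the job is handed in, with the robot touching nothing.
It also fails if it takes over 136 s, if anything falls off the work surface, if the arm or the gripper's body presses on something with over 40 N, if the wrist force passes 120 N, or if a joint passes its speed limit or range.

## Working session

There is one attempt and no reset: what is moved stays moved. The work goes in short steps, Python scripts to look and compute and a tool call to move; the robot and the scene stay as the last step left them, time stands still between calls to the robot, and variables do not carry over. Pictures are saved under pics/ and viewed, about 12 in all and at most 16, crops included, and the job is handed in when it is done.

Besides the shell and the picture viewer there is one more tool, called as name(argument=value, ...) on one line, values as JSON. apply_moves: Moves the arm, as the interface text tells. Shift numbers are shares of 0.5 m and turn numbers shares of 90 degrees, none past 1 either way. Its arguments: {"type":"object","properties":{"slide":{"type":"array","items":{"type":"array","items":{"type":"number","minimum":-1,"maximum":1}}},"twist":{"type":"array","items":{"type":"number","minimum":-1,"maximum":1}},"fingers":{"type":"array","items":{"type":"number"}},"squeeze":{"type":"number"}},"required":["slide","twist","fingers"]}

```bash
mkdir -p pics; python3 - <<'E'
from cell import robot
import cv2,numpy as np
print(robot.state()); print(robot.hold_point_z)
for n in("top","side"):
    f=robot.grab_frame(n); cv2.imwrite(f"pics/{n}0.png",f["color"][:,:,::-1]); print({k:v for k,v in f.items() if k!="color"})
E
```

```text
{'t': 0.0, 'joint_pos': array([-1.24469634,  0.70707944, -0.02762075,  1.48496074,  0.02201296,
        0.95090948, -0.07551492]), 'qd': array([-0.00115096,  0.00113928, -0.00067066, -0.00018419, -0.00049739,
        0.00112514,  0.00092811]), 'tau': array([ 3.27481557e-04, -8.83172822e+01,  1.23478197e+00, -2.36162192e+01,
        1.69934670e-02,  6.64243824e-03,  1.22071279e-05]), 'tcp_pos': array([0.20666125, 0.53631182, 0.23084997]), 'tool_rot': array([-1.55250966,  0.2887401 , -0.28850027]), 'contact_force': array([0.11623179, 0.19937749, 0.06036223]), 'wrist_torque': array([-0.0266079 , -0.07242799, -0.00879726]), 'width': 0.085545400714592}
0.0187
{'K': array([[511.13702416,   0.        , 323.61466887],
       [  0.        , 511.13702416, 201.48724377],
       [  0.        ,   0.        ,   1.        ]]), 'origin': array([ 0.23390334, -0.00606759,  1.26790123]), 'attitude': array([ 0.16036404, -0.15566305, -1.58255035])}
{'K': array([[418.67106565,   0.        , 317.96084644],
       [  0.        , 418.67106565, 204.52645219],
       [  0.        ,   0.        ,   1.        ]]), 'origin': array([ 0.0033928 , -0.77679908,  0.6591174 ]), 'attitude': array([ 0.94319479, -0.27690896, -0.49291164])}
```

View pics/top0.png

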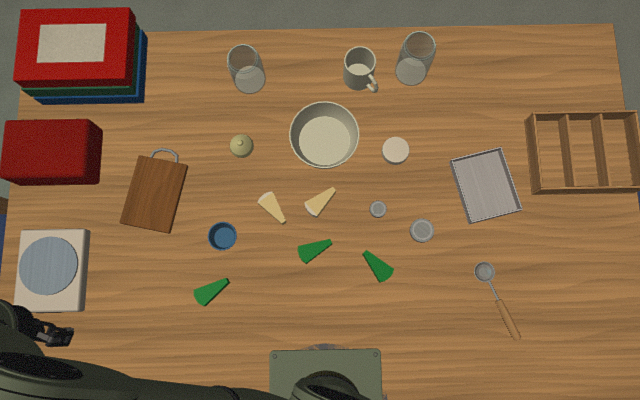

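View pics/side0.png

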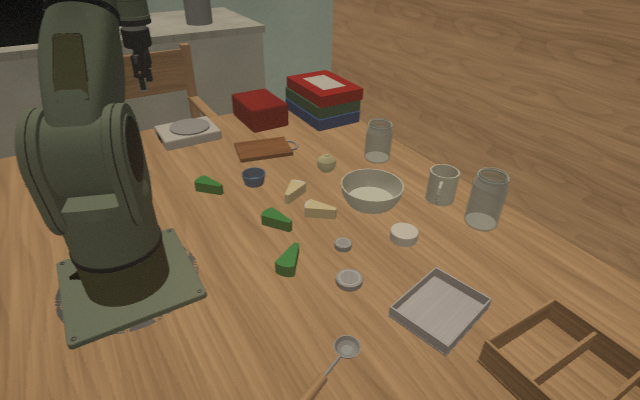

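Top view:
- **Wedges:** cream ones at (272,207) and (320,202). The look-alikes are green, at (315,251), (378,265) and (211,291).
- **Onion:** (241,145). The white puck at (396,150) is a look-alike.
- **Lids:** small at (378,209), large at (421,231). The ladle bowl at (485,271) is a look-alike.
- **Other places:** ramekin (222,236), board (155,195), bowl (324,135), tray (486,185).

```bash
cat > h.py <<'E'
import cv2,numpy as np
from scipy.spatial.transform import Rotation as R
from cell import robot
def ray(f,px,z):
    px=np.atleast_2d(np.asarray(px,float)); K=f["K"]
    d=np.c_[(px[:,0]-K[0,2])/K[0,0],-(px[:,1]-K[1,2])/K[1,1],-np.ones(len(px))]
    d=R.from_rotvec(f["attitude"]).apply(d); o=f["origin"]
    return (o+d*((z-o[2])/d[:,2])[:,None])[:,:2]
def proj(f,P):
    c=R.from_rotvec(f["attitude"]).inv().apply(np.atleast_2d(P)-f["origin"]); K=f["K"]
    return np.c_[K[0,0]*c[:,0]/-c[:,2]+K[0,2],K[1,1]*c[:,1]/c[:,2]+K[1,2]]
E
python3 - <<'E'
import cv2,numpy as np
from h import *
f=robot.grab_frame("top"); im=f["color"][:,:,::-1].copy()
a=cv2.resize(im[120:290,190:450],None,fx=3,fy=3,interpolation=cv2.INTER_CUBIC); cv2.imwrite("pics/c1.png",a)
hsv=cv2.cvtColor(im,cv2.COLOR_BGR2HSV)
for n,(u,v) in dict(wa=(272,207),wb=(322,202),onion=(241,150),wood=(300,230),ls=(378,209),ll=(421,231),puck=(396,150),board=(155,195),tray=(486,185),bowl=(324,140),ram=(222,232)).items():
    print(n,hsv[v,u],ray(f,(u,v),.014))
E
```

```text
wa [ 21 105 195] [[0.47737903 0.12470008]]
wb [ 21 102 198] [[ 4.87869247e-01 -4.52322789e-04]]
onion [ 24  93 145] [[0.62730104 0.20447072]]
wood [ 16 141 156] [[0.4181314  0.05517579]]
ls [ 23  23 131] [[ 0.46753063 -0.13984376]]
ll [ 28  23 131] [[ 0.4103115  -0.24395568]]
puck [ 20  53 192] [[ 0.61994154 -0.19166023]]
board [ 16 203 108] [[0.51340572 0.41902288]]
tray [ 14  25 156] [[ 0.52405037 -0.41375885]]
bowl [ 23  51 190] [[ 0.65008987 -0.00825941]]
ram [102 111 124] [[0.41657296 0.2483382 ]]
```

View pics/c1.png

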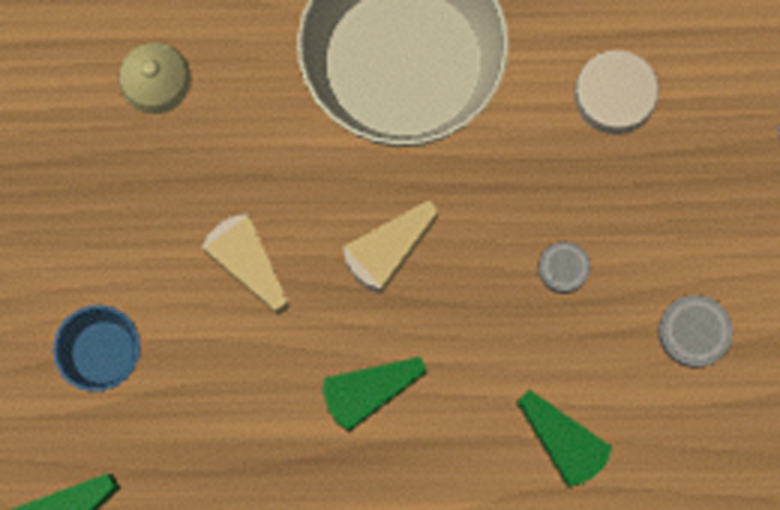

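The crop confirms the two cream wedges with white rinds, the onion with its knob top, and the two steel lids. The green wedges and the white puck are to be left alone. Next I measure everything.

```bash
cat > m.py <<'E'
from h import *
def blob(f,uv,r,lo,hi):
    im=cv2.GaussianBlur(f["color"],(3,3),0); hsv=cv2.cvtColor(im,cv2.COLOR_RGB2HSV)
    m=cv2.inRange(hsv,np.array(lo),np.array(hi)); w=np.zeros_like(m); cv2.circle(w,tuple(uv),r,255,-1)
    m=cv2.morphologyEx(m&w,cv2.MORPH_CLOSE,np.ones((3,3),np.uint8))
    cs=cv2.findContours(m,cv2.RETR_EXTERNAL,cv2.CHAIN_APPROX_NONE)[0]
    return max(cs,key=cv2.contourArea)[:,0].astype(np.float32)
def wedge(f,uv,r=33,z=.03):
    P=ray(f,blob(f,uv,r,(15,0,120),(40,128,255)),z).astype(np.float32)
    (c,s,a)=cv2.minAreaRect(P); b=cv2.boxPoints((c,s,a)); e=[b[1]-b[0],b[2]-b[1]]
    ax=max(e,key=np.linalg.norm); ax=ax/np.linalg.norm(ax); c=np.array(c)
    q=(P-c)@ax; n=np.array([-ax[1],ax[0]]); wid=lambda k:np.ptp(((P-c)@n)[k])
    if wid(q>.02)<wid(q<-.02): ax=-ax
    return c+.007*ax,np.degrees(np.arctan2(ax[1],ax[0])),sorted(s)
def disc(f,uv,r,lo,hi,z):
    P=ray(f,blob(f,uv,r,lo,hi),z).astype(np.float32)
    return cv2.minAreaRect(P)[0],cv2.minAreaRect(P)[1],cv2.fitEllipse(P)[:2]
E
python3 - <<'E'
from m import *
f=robot.grab_frame("top"); np.set_printoptions(precision=4,suppress=True)
print("wa",wedge(f,(272,207),22)); print("wb",wedge(f,(320,202),24))
print("onion",disc(f,(241,145),18,(21,0,60),(45,140,255),.026))
print("ls",disc(f,(378,209),14,(0,0,40),(180,75,255),.014))
print("ll",disc(f,(421,231),18,(0,0,40),(180,75,255),.014))
print("bowl",disc(f,(324,135),45,(0,0,40),(180,85,255),.055))
print("ram",disc(f,(222,236),22,(95,60,20),(125,255,255),.034))
t=ray(f,blob(f,(486,185),52,(0,0,40),(180,75,255)),.02).astype(np.float32); print("tray",cv2.minAreaRect(t))
t=ray(f,blob(f,(154,197),48,(0,160,20),(20,255,125)),.012).astype(np.float32); print("board",cv2.minAreaRect(t))
g=robot.grab_frame("side")
print("side onion",disc(g,(326,162),14,(21,0,60),(45,140,255),.026))
print("side ls",disc(g,(343,243),14,(0,0,40),(180,75,255),.010),"\nside ll",disc(g,(349,279),20,(0,0,40),(180,75,255),.010))
E
```

```text
wa (array([0.48  , 0.1211]), np.float32(44.196148), [0.04901513084769249, 0.09438826143741608])
wb (array([0.4879, 0.012 ]), np.float32(142.60413), [0.0517454631626606, 0.09367431700229645])
onion ((0.636748194694519, 0.20268158614635468), (0.05863437056541443, 0.05591478943824768), ((0.6357772350311279, 0.20254337787628174), (0.056531526148319244, 0.058439284563064575)))
ls ((0.4676375389099121, -0.13985393941402435), (0.03990545496344566, 0.04079187288880348), ((0.4684182405471802, -0.13899138569831848), (0.03910522907972336, 0.040844399482011795)))
ll ((0.4140355587005615, -0.24542248249053955), (0.05686641484498978, 0.05778445675969124), ((0.41312938928604126, -0.24541349709033966), (0.056228455156087875, 0.05853983759880066)))
bowl ((0.6525341868400574, -0.008127093315124512), (0.17313627898693085, 0.1743197739124298), ((0.652215301990509, -0.008014227263629436), (0.17219483852386475, 0.17355413734912872)))
ram ((0.4051910936832428, 0.2440502941608429), (0.06630343943834305, 0.06333830207586288), ((0.4048157334327698, 0.24431069195270538), (0.06477782875299454, 0.06508328765630722)))
tray ((0.5243837237358093, -0.40923672914505005), (0.16980759799480438, 0.1417282521724701), 13.473719596862793)
board ((0.5177907347679138, 0.42313313484191895), (0.12769582867622375, 0.17565277218818665), 77.38750457763672)
side onion ((0.635955274105072, 0.202093243598938), (0.11172700673341751, 0.051130425184965134), ((0.6352670788764954, 0.20193620026111603), (0.05162257328629494, 0.10907376557588577)))
side ls ((0.468835711479187, -0.1425165832042694), (0.053307756781578064, 0.03897448629140854), ((0.4683161675930023, -0.14164629578590393), (0.03957560658454895, 0.05331781879067421))) 
side ll ((0.4128729999065399, -0.24913297593593597), (0.06447009742259979, 0.05784576013684273), ((0.4128541350364685, -0.24796943366527557), (0.057396698743104935, 0.06710641831159592)))
```

```bash
cat >> m.py <<'E'
def wpca(f,uv,r,z=.03):
    P=ray(f,blob(f,uv,r,(15,0,120),(40,128,255)),z)*10000; P=P.astype(np.float32); M=cv2.moments(P)
    c=np.array([M["m10"],M["m01"]])/M["m00"]; a=.5*np.arctan2(2*M["mu11"],M["mu20"]-M["mu02"])
    ax=np.array([np.cos(a),np.sin(a)]); q=(P-c)@ax
    if q.max()>-q.min(): ax=-ax     # centroid nearer the rind
    q=(P-c)@ax; n=np.array([-ax[1],ax[0]])
    return c/1e4+.0*ax,np.degrees(np.arctan2(ax[1],ax[0])),q.min()/1e4,q.max()/1e4,np.ptp((P-c)@n)/1e4
def plan(x,y,z,jaw):
    s=robot.state(); A=R.from_rotvec(s["tool_rot"]); M=A.as_matrix(); p=s["tcp_pos"]
    d=A.inv().apply(np.array([x,y,z])-p); cur=np.degrees(np.arctan2(M[1,2],M[0,2]))
    az=np.degrees(np.arctan2(y,x)); out=[]
    for k in(-360,-180,0,180,360):
        t=-(jaw+k-cur)
        if abs(t)<=180: out.append((round(t/90,3),round(s["joint_pos"][6]*57.3-((jaw+k-az)-(cur-np.degrees(np.arctan2(p[1],p[0])))),0), round(s["joint_pos"][6]*57.3+((jaw+k-az)-(cur-np.degrees(np.arctan2(p[1],p[0])))),0)))
    print("p",p.round(4),"jaw %.1f az %.1f toolz_tilt"%(cur,np.degrees(np.arctan2(p[1],p[0]))),M[2].round(3),"j7 %.2f"%s["joint_pos"][6],"w %.4f F"%s["width"],s["contact_force"].round(1),"t",round(s["t"],2))
    print("slide",(d/.5).round(3),"twist opts(j7 if -,+)",out)
E
python3 - <<'E'
from m import *
f=robot.grab_frame("top"); np.set_printoptions(precision=4,suppress=True)
a=wpca(f,(272,207),22);b=wpca(f,(320,202),24);print(a);print(b)
for c in(a,b): plan(*c[0],.12,c[1]+90)
E
```

```text
(array([0.4773, 0.1245]), np.float64(35.40873183878296), np.float64(-0.05547077834324507), np.float64(0.039435641396793515), np.float64(0.05044924046065406))
(array([0.4849, 0.0074]), np.float64(131.46764654319531), np.float64(-0.05355424730215515), np.float64(0.039893500184441454), np.float64(0.05323163266149675))
p [0.2068 0.5364 0.2311] jaw 68.9 az 68.9 toolz_tilt [ 0. -1. -0.] j7 -0.08 w 0.0855 F [-0.1 -0.5  0.1] t 0.3
slide [ 0.801  0.223 -0.574] twist opts(j7 if -,+) [(np.float64(1.372), np.float64(65.0), np.float64(-74.0)), (np.float64(-0.628), np.float64(-115.0), np.float64(106.0))]
p [0.2068 0.5364 0.2311] jaw 68.9 az 68.9 toolz_tilt [ 0. -1. -0.] j7 -0.08 w 0.0855 F [-0.1 -0.5  0.1] t 0.3
slide [ 0.9    0.223 -0.787] twist opts(j7 if -,+) [(np.float64(0.305), np.float64(-45.0), np.float64(36.0)), (np.float64(-1.695), np.float64(-225.0), np.float64(216.0))]
```

apply_moves(slide=[[0.1,0.03,-0.07],[0.2,0.06,-0.14],[0.3,0.08,-0.21],[0.4,0.11,-0.28],[0.5,0.14,-0.35]], twist=[0.11,0.22,0.33,0.44,0.55], fingers=[1,1,1,1,1], squeeze=40)

```text
t: 0.92
tcp_pos: [0.3776, 0.2823, 0.1612]
tool_rot: [-1.348, 0.96, -0.96]
contact_force: [1.9, 1.2, -0.3]
width: 0.0854
```

```bash
python3 - <<'E'
from m import *
plan(.4795,.1245,.12,125.4)
E
```

```text
p [0.3776 0.2823 0.1612] jaw 19.1 az 36.8 toolz_tilt [ 0.    -1.     0.001] j7 -0.20 w 0.0854 F [ 1.9  1.2 -0.3] t 0.93
slide [0.365 0.082 0.089] twist opts(j7 if -,+) [(np.float64(0.819), np.float64(40.0), np.float64(-63.0)), (np.float64(-1.181), np.float64(-140.0), np.float64(117.0))]
```

apply_moves(slide=[[0.09,0.02,0.02],[0.18,0.04,0.045],[0.27,0.06,0.07],[0.365,0.082,0.089],[0.365,0.082,0.089]], twist=[0.115,0.23,0.345,0.46,0.575], fingers=[1,1,1,1,1])

```text
t: 1.55
tcp_pos: [0.4806, 0.1231, 0.1199]
tool_rot: [-0.881, 1.618, -1.62]
contact_force: [-1.0, 1.0, -0.6]
width: 0.0856
```

apply_moves(slide=[[0,0,0],[0,0,0],[0,0,0],[0,0,0]], twist=[0.115,0.23,0.244,0.244], fingers=[0.6,0.6,0.6,0.6])

```text
t: 2.05
tcp_pos: [0.4793, 0.1267, 0.1205]
tool_rot: [-0.604, 1.862, -1.862]
contact_force: [-0.1, 0.4, 0.3]
width: 0.0684
```

```bash
python3 - <<'E'
from m import *
plan(.4795,.1245,.005,125.4)
f=robot.grab_frame("side");cv2.imwrite("pics/s1.png",cv2.resize(f["color"][100:280,180:440,::-1],None,fx=3,fy=3))
E
```

```text
p [0.4793 0.1267 0.1205] jaw -54.1 az 14.8 toolz_tilt [ 0. -1.  0.] j7 -0.70 w 0.0684 F [-0.1  0.4  0.3] t 2.05
slide [0.002 0.231 0.004] twist opts(j7 if -,+) [(np.float64(0.006), np.float64(-40.0), np.float64(-40.0)), (np.float64(-1.994), np.float64(-220.0), np.float64(140.0))]
```

View pics/s1.png

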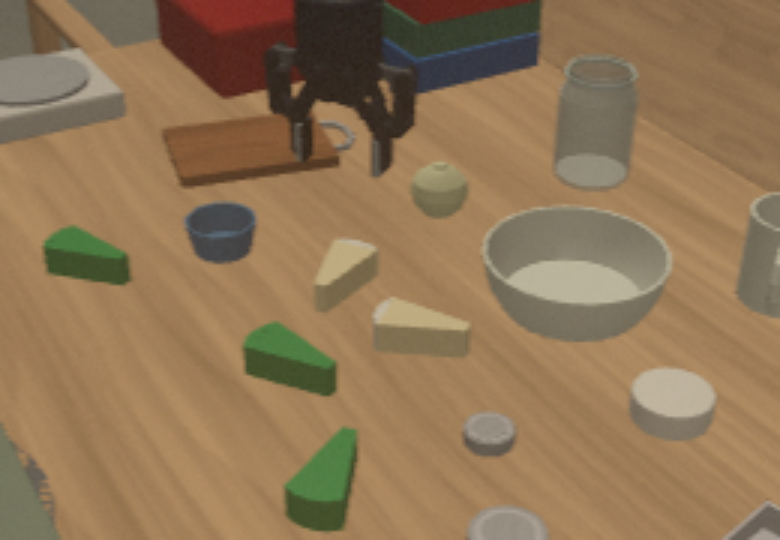

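The side crop shows the gripper above wedge_a (crop 345,270), with its jaws across the wedge and clear of its neighbours. Descending.

apply_moves(slide=[[0.002,0.08,0.004],[0.002,0.15,0.004],[0.002,0.2,0.004],[0.002,0.225,0.004],[0.002,0.231,0.004]], twist=[0.006,0.006,0.006,0.006,0.006], fingers=[0.6,0.6,0.6,0.6,0.6])

```text
t: 2.72
tcp_pos: [0.4797, 0.1243, 0.0049]
tool_rot: [-0.594, 1.87, -1.87]
contact_force: [0.2, 0.4, 0.2]
width: 0.0683
```

apply_moves(slide=[[0,0,0],[0,0,0],[0,0,0],[0,0,0],[0,0,0]], twist=[0,0,0,0,0], fingers=[-1,-1,-1,-1,-1])

```text
t: 3.35
tcp_pos: [0.4801, 0.1246, 0.006]
tool_rot: [-0.592, 1.87, -1.87]
contact_force: [-1.6, -0.1, 10.8]
width: 0.0373
```

```bash
python3 - <<'E'
from m import *
plan(.4795,.1245,.12,125.4)
E
```

```text
p [0.4801 0.1246 0.006 ] jaw -54.8 az 14.5 toolz_tilt [-0.001 -1.     0.   ] j7 -0.60 w 0.0373 F [-1.6 -0.1 10.8] t 3.35
slide [ 0.001 -0.228 -0.   ] twist opts(j7 if -,+) [(np.float64(1.998), np.float64(145.0), np.float64(-214.0)), (np.float64(-0.002), np.float64(-35.0), np.float64(-34.0))]
```

apply_moves(slide=[[0,-0.01,0],[0,-0.03,0],[0,-0.1,0],[0,-0.2,0],[0,-0.22,0]], twist=[0,0,0,0,0], fingers=[-1,-1,-1,-1,-1])

```text
t: 3.98
tcp_pos: [0.4804, 0.1247, 0.118]
tool_rot: [-0.589, 1.869, -1.869]
contact_force: [-0.9, 0.7, -0.9]
width: 0.0373
```

```bash
python3 - <<'E'
from m import *
plan(.5583,.4212,.12,167.4)
f=robot.grab_frame("side");cv2.imwrite("pics/s2.png",cv2.resize(f["color"][50:230,180:440,::-1],None,fx=3,fy=3))
E
```

```text
p [0.4804 0.1247 0.118 ] jaw -54.8 az 14.6 toolz_tilt [-0.003 -1.     0.001] j7 -0.69 w 0.0373 F [-0.9  0.7 -0.9] t 3.98
slide [-0.469 -0.003 -0.395] twist opts(j7 if -,+) [(np.float64(1.531), np.float64(121.0), np.float64(-200.0)), (np.float64(-0.469), np.float64(-59.0), np.float64(-20.0))]
```

View pics/s2.png

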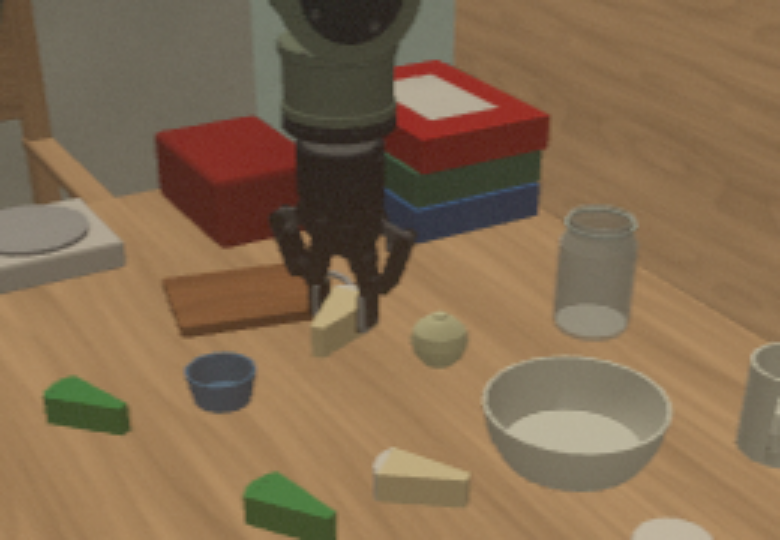

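Wedge_a is held level between the pads (crop 335,320). Carrying it to the board.

apply_moves(slide=[[-0.06,-0.003,-0.05],[-0.16,-0.003,-0.135],[-0.26,-0.003,-0.22],[-0.36,-0.003,-0.3],[-0.43,-0.003,-0.365]], twist=[-0.1,-0.2,-0.3,-0.4,-0.469], fingers=[-1,-1,-1,-1,-1])

```text
t: 4.65
tcp_pos: [0.5501, 0.3995, 0.1156]
tool_rot: [-1.101, 1.367, -1.366]
contact_force: [0.2, -0.8, -0.6]
width: 0.037
```

```bash
python3 - <<'E'
from m import *
plan(.5583,.4212,.12,167.4)
E
```

```text
p [0.5501 0.3995 0.1156] jaw -12.3 az 36.0 toolz_tilt [ 0.001 -1.    -0.001] j7 -0.64 w 0.0370 F [ 0.2 -0.8 -0.6] t 4.65
slide [-0.046 -0.009  0.007] twist opts(j7 if -,+) [(np.float64(0.003), np.float64(-36.0), np.float64(-38.0)), (np.float64(-1.997), np.float64(-216.0), np.float64(142.0))]
```

apply_moves(slide=[[-0.03,0,0.005],[-0.046,0.04,0.007],[-0.046,0.1,0.007],[-0.046,0.15,0.007],[-0.046,0.16,0.007]], twist=[0,0,0,0,0], fingers=[-1,-1,-1,-1,-1])

```text
t: 5.28
tcp_pos: [0.5578, 0.4177, 0.0336]
tool_rot: [-1.101, 1.371, -1.371]
contact_force: [-0.4, -0.3, 0.1]
width: 0.037
```

```bash
python3 - <<'E'
from m import *
plan(.5583,.4212,.020,167.4)
f=robot.grab_frame("side");cv2.imwrite("pics/s3.png",cv2.resize(f["color"][90:190,200:350,::-1],None,fx=5,fy=5))
E
```

```text
p [0.5578 0.4177 0.0336] jaw -12.7 az 36.8 toolz_tilt [ 0.003 -1.    -0.003] j7 -0.66 w 0.0370 F [-0.4 -0.3  0.1] t 5.28
slide [-0.007  0.027 -0.   ] twist opts(j7 if -,+) [(np.float64(1.999), np.float64(143.0), np.float64(-218.0)), (np.float64(-0.001), np.float64(-37.0), np.float64(-38.0))]
```

View pics/s3.png

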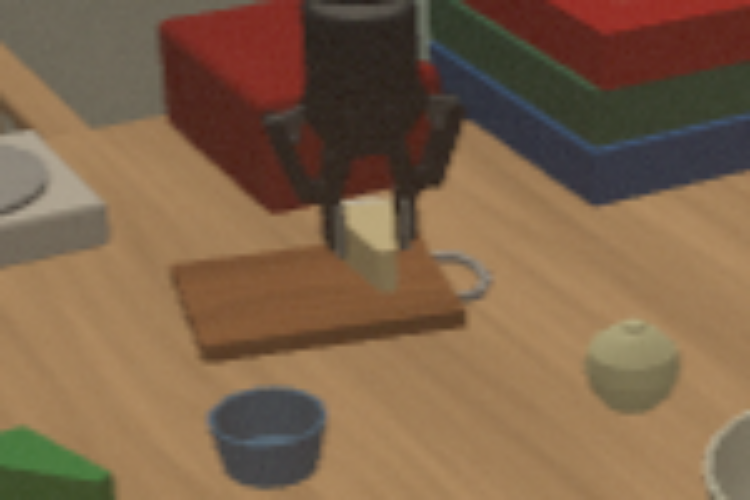

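The wedge hangs over the handle half of the board (crop 370,245), well inside it. Lowering in small steps.

apply_moves(slide=[[-0.007,0.006,0],[-0.007,0.012,0],[-0.007,0.018,0],[-0.007,0.021,0],[-0.007,0.023,0]], twist=[0,0,0,0,0], fingers=[-1,-1,-1,-1,-1])

```text
t: 5.95
tcp_pos: [0.5595, 0.4225, 0.0249]
tool_rot: [-1.097, 1.369, -1.37]
contact_force: [-0.0, -0.4, -1.0]
width: 0.0373
```

apply_moves(slide=[[0,0.002,0],[0,0.004,0],[0,0.006,0],[0,0.008,0],[0,0.008,0]], twist=[0,0,0,0,0], fingers=[-1,-1,-1,-1,-1])

```text
t: 6.58
tcp_pos: [0.5595, 0.4225, 0.0209]
tool_rot: [-1.097, 1.37, -1.37]
contact_force: [-0.9, -0.3, 0.3]
width: 0.0374
```

apply_moves(slide=[[0,0.001,0],[0,0.002,0],[0,0.003,0],[0,0.003,0]], twist=[0,0,0,0], fingers=[-1,-1,-1,-1])

```text
t: 7.08
tcp_pos: [0.5595, 0.4226, 0.0201]
tool_rot: [-1.097, 1.37, -1.369]
contact_force: [-3.6, -2.7, 8.2]
width: 0.0373
```

apply_moves(slide=[[0,0,0],[0,0,0],[0,0,0],[0,-0.02,0],[0,-0.1,0]], twist=[0,0,0,0,0], fingers=[0,0.2,0.3,0.3,0.3])

```text
t: 7.7
tcp_pos: [0.5587, 0.4219, 0.0688]
tool_rot: [-1.1, 1.37, -1.37]
contact_force: [0.6, 0.6, 0.8]
width: 0.0554
```

apply_moves(slide=[[0,-0.08,0],[0,-0.11,0]], twist=[0,0], fingers=[0.3,0.6])

```text
t: 7.95
tcp_pos: [0.5603, 0.423, 0.1276]
tool_rot: [-1.093, 1.369, -1.369]
contact_force: [-0.4, 0.1, -0.4]
width: 0.0682
```

```bash
python3 - <<'E'
from m import *
plan(.487,.0065,.12,131.5+90)
E
```

```text
p [0.5603 0.423  0.1276] jaw -12.6 az 37.1 toolz_tilt [-0.002 -1.     0.002] j7 -0.69 w 0.0682 F [-0.4  0.1 -0.4] t 7.95
slide [0.845 0.013 0.039] twist opts(j7 if -,+) [(np.float64(1.399), np.float64(50.0), np.float64(-129.0)), (np.float64(-0.601), np.float64(-130.0), np.float64(51.0))]
```

apply_moves(slide=[[0.1,0,0],[0.22,0,0.01],[0.34,0.01,0.02],[0.46,0.01,0.03],[0.58,0.01,0.03]], twist=[-0.11,-0.22,-0.33,-0.44,-0.55], fingers=[0.6,0.6,0.6,0.6,0.6])

```text
t: 8.57
tcp_pos: [0.5104, 0.1343, 0.1196]
tool_rot: [-1.449, 0.718, -0.719]
contact_force: [1.4, -1.2, -1.3]
width: 0.0684
```

```bash
python3 - <<'E'
from m import *
plan(.487,.0065,.12,131.5+90)
E
```

```text
p [0.5104 0.1343 0.1196] jaw 37.2 az 14.7 toolz_tilt [ 0. -1.  0.] j7 0.38 w 0.0684 F [ 1.4 -1.2 -1.3] t 8.57
slide [ 0.175 -0.001 -0.192] twist opts(j7 if -,+) [(np.float64(1.952), np.float64(184.0), np.float64(-140.0)), (np.float64(-0.048), np.float64(4.0), np.float64(40.0))]
```

apply_moves(slide=[[0.08,0,-0.09],[0.15,0,-0.165],[0.175,0,-0.192],[0.175,0,-0.192]], twist=[-0.048,-0.048,-0.048,-0.048], fingers=[0.6,0.6,0.6,0.6])

```text
t: 9.07
tcp_pos: [0.4864, 0.0074, 0.1196]
tool_rot: [-1.466, 0.667, -0.667]
contact_force: [-0.1, 0.2, 0.6]
width: 0.0682
```

```bash
python3 - <<'E'
from m import *
plan(.487,.0065,.006,131.5+90)
E
```

```text
p [0.4864 0.0074 0.1196] jaw 41.1 az 0.9 toolz_tilt [ 0. -1. -0.] j7 0.61 w 0.0682 F [-0.1  0.2  0.6] t 9.07
slide [ 0.002  0.227 -0.   ] twist opts(j7 if -,+) [(np.float64(1.995), np.float64(214.0), np.float64(-145.0)), (np.float64(-0.005), np.float64(34.0), np.float64(35.0))]
```

apply_moves(slide=[[0.002,0.08,0],[0.002,0.15,0],[0.002,0.2,0],[0.002,0.222,0],[0.002,0.227,0]], twist=[0,0,0,0,0], fingers=[0.6,0.6,0.6,0.6,0.6])

```text
t: 9.7
tcp_pos: [0.4872, 0.0085, 0.0059]
tool_rot: [-1.467, 0.665, -0.664]
contact_force: [-1.0, -0.1, -0.0]
width: 0.0683
```

apply_moves(slide=[[0,0,0],[0,0,0],[0,0,0],[0,-0.001,0],[0,-0.001,0]], twist=[0,0,0,0,0], fingers=[-1,-1,-1,-1,-1])

```text
t: 10.32
tcp_pos: [0.4875, 0.0079, 0.007]
tool_rot: [-1.466, 0.665, -0.666]
contact_force: [-0.8, 0.7, 9.7]
width: 0.0362
```

apply_moves(slide=[[0,-0.01,0],[0,-0.03,0],[0,-0.1,0],[0,-0.2,0],[0,-0.22,0]], twist=[0,0,0,0,0], fingers=[-1,-1,-1,-1,-1])

```text
t: 10.95
tcp_pos: [0.4881, 0.0078, 0.1196]
tool_rot: [-1.465, 0.662, -0.668]
contact_force: [0.4, -0.0, -0.9]
width: 0.0362
```

```bash
python3 - <<'E'
from m import *
plan(.4803,.4386,.12,167.4)
f=robot.grab_frame("side");cv2.imwrite("pics/s4.png",cv2.resize(f["color"][90:250,200:420,::-1],None,fx=3,fy=3))
E
```

```text
p [0.4881 0.0078 0.1196] jaw 41.2 az 0.9 toolz_tilt [ 0.003 -1.     0.003] j7 0.61 w 0.0362 F [ 0.4 -0.  -0.9] t 10.95
slide [-0.658 -0.001  0.556] twist opts(j7 if -,+) [(np.float64(0.598), np.float64(130.0), np.float64(-60.0)), (np.float64(-1.402), np.float64(-50.0), np.float64(120.0))]
```

View pics/s4.png

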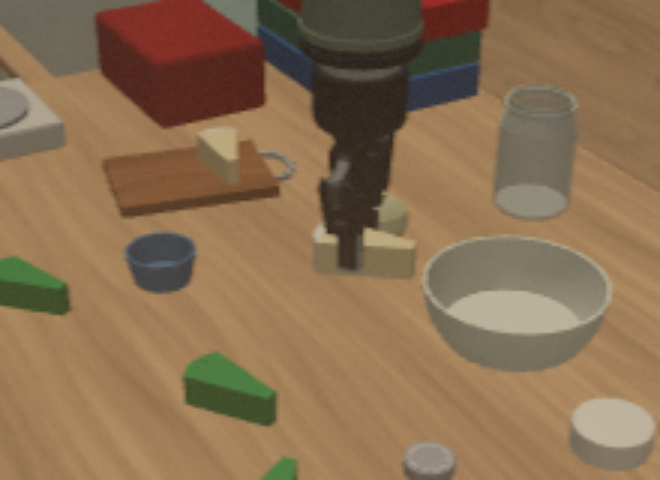

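Wedge_a lies flat on the board (crop 220,155), and wedge_b is held level.

apply_moves(slide=[[-0.06,0,0.05],[-0.15,0,0.13],[-0.24,0,0.2],[-0.33,0,0.28],[-0.42,0,0.36]], twist=[0.1,0.21,0.32,0.43,0.54], fingers=[-1,-1,-1,-1,-1])

```text
t: 11.62
tcp_pos: [0.4837, 0.2863, 0.1158]
tool_rot: [-1.144, 1.308, -1.308]
contact_force: [0.5, -0.9, -0.3]
width: 0.0361
```

```bash
python3 - <<'E'
from m import *
plan(.4803,.4386,.12,167.4)
E
```

```text
p [0.4837 0.2863 0.1158] jaw -7.7 az 30.6 toolz_tilt [ 0.001 -1.    -0.001] j7 -0.35 w 0.0361 F [ 0.5 -0.9 -0.3] t 11.62
slide [-0.301 -0.009 -0.048] twist opts(j7 if -,+) [(np.float64(0.054), np.float64(-3.0), np.float64(-37.0)), (np.float64(-1.946), np.float64(-183.0), np.float64(143.0))]
```

apply_moves(slide=[[-0.1,-0.005,-0.016],[-0.2,-0.005,-0.032],[-0.28,-0.005,-0.046],[-0.301,-0.005,-0.048],[-0.301,-0.005,-0.048]], twist=[0.054,0.054,0.054,0.054,0.054], fingers=[-1,-1,-1,-1,-1])

```text
t: 12.25
tcp_pos: [0.4797, 0.4363, 0.1181]
tool_rot: [-1.102, 1.365, -1.366]
contact_force: [0.3, -0.8, 0.1]
width: 0.0364
```

```bash
python3 - <<'E'
from m import *
plan(.4803,.4386,.03,167.4)
E
```

```text
p [0.4797 0.4363 0.1181] jaw -12.2 az 42.3 toolz_tilt [ 0.001 -1.    -0.   ] j7 -0.66 w 0.0364 F [ 0.3 -0.8  0.1] t 12.25
slide [-0.005  0.176  0.   ] twist opts(j7 if -,+) [(np.float64(0.004), np.float64(-37.0), np.float64(-38.0)), (np.float64(-1.996), np.float64(-217.0), np.float64(142.0))]
```

apply_moves(slide=[[-0.003,0.06,0],[-0.003,0.12,0],[-0.003,0.16,0],[-0.003,0.176,0],[-0.003,0.184,0]], twist=[0,0,0,0,0], fingers=[-1,-1,-1,-1,-1])

```text
t: 12.88
tcp_pos: [0.4805, 0.4381, 0.0272]
tool_rot: [-1.1, 1.365, -1.365]
contact_force: [-0.2, 0.3, -0.3]
width: 0.036
```

apply_moves(slide=[[0,0.002,0],[0,0.004,0],[0,0.005,0],[0,0.005,0]], twist=[0,0,0,0], fingers=[-1,-1,-1,-1])

```text
t: 13.38
tcp_pos: [0.4802, 0.4383, 0.0246]
tool_rot: [-1.1, 1.365, -1.365]
contact_force: [-0.3, 0.4, -0.5]
width: 0.0358
```

apply_moves(slide=[[0,0.002,0],[0,0.004,0],[0,0.006,0],[0,0.007,0],[0,0.007,0]], twist=[0,0,0,0,0], fingers=[-1,-1,-1,-1,-1])

```text
t: 14.0
tcp_pos: [0.4802, 0.4383, 0.0211]
tool_rot: [-1.1, 1.365, -1.365]
contact_force: [-2.2, -1.1, 5.5]
width: 0.0357
```

apply_moves(slide=[[0,0,0],[0,0,0],[0,0,0],[0,-0.02,0],[0,-0.1,0]], twist=[0,0,0,0,0], fingers=[0,0.2,0.3,0.3,0.3])

```text
t: 14.62
tcp_pos: [0.4795, 0.4377, 0.0706]
tool_rot: [-1.103, 1.366, -1.366]
contact_force: [0.1, 0.3, 0.8]
width: 0.0557
```

apply_moves(slide=[[0,-0.09,0],[0,-0.16,0],[0,-0.16,0]], twist=[0,0,0], fingers=[0.3,0.6,1])

```text
t: 15.0
tcp_pos: [0.481, 0.4389, 0.1541]
tool_rot: [-1.096, 1.364, -1.364]
contact_force: [1.4, 0.3, -0.2]
width: 0.084
```

```bash
python3 - <<'E'
from m import *
plan(.6358,.2025,.15,-12.6)
f=robot.grab_frame("top");cv2.imwrite("pics/t2.png",cv2.resize(f["color"][100:260,100:300,::-1],None,fx=4,fy=4))
E
```

```text
p [0.481  0.4389 0.1541] jaw -12.2 az 42.4 toolz_tilt [-0.004 -1.     0.003] j7 -0.68 w 0.0840 F [ 1.4  0.3 -0.2] t 15.0
slide [0.396 0.008 0.403] twist opts(j7 if -,+) [(np.float64(0.004), np.float64(-63.0), np.float64(-14.0)), (np.float64(-1.996), np.float64(-243.0), np.float64(166.0))]
```

View pics/t2.png

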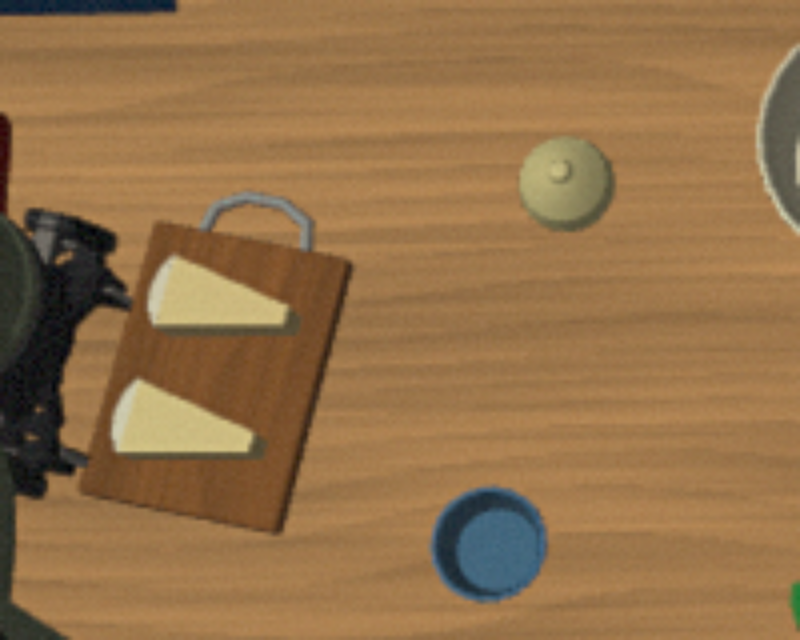

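Both wedges lie flat on the board, at crop (220,295) and (185,420), about 13 mm or more inside its edge. The ramekin is untouched. Next, the onion.

apply_moves(slide=[[0.08,0.008,0.08],[0.16,0.008,0.165],[0.245,0.008,0.25],[0.33,0.008,0.335],[0.396,0.008,0.403]], twist=[0,0,0,0,0], fingers=[1,1,1,1,1])

```text
t: 15.68
tcp_pos: [0.6358, 0.1994, 0.1462]
tool_rot: [-1.101, 1.366, -1.366]
contact_force: [0.0, 1.5, -0.8]
width: 0.0854
```

apply_moves(slide=[[0,0,0],[0,0.05,0]], twist=[0,0], fingers=[1,1])

```text
t: 15.92
tcp_pos: [0.6354, 0.2022, 0.1221]
tool_rot: [-1.099, 1.365, -1.365]
contact_force: [-0.1, 1.3, -0.3]
width: 0.0855
```

```bash
python3 - <<'E'
from m import *
plan(.6358,.2025,.008,-12.6)
f=robot.grab_frame("side");cv2.imwrite("pics/s5.png",cv2.resize(f["color"][90:210,240:420,::-1],None,fx=4,fy=4))
E
```

```text
p [0.6354 0.2022 0.1221] jaw -12.3 az 17.7 toolz_tilt [-0.001 -1.     0.001] j7 -0.29 w 0.0855 F [-0.1  1.3 -0.3] t 15.93
slide [-0.     0.228  0.   ] twist opts(j7 if -,+) [(np.float64(0.004), np.float64(-16.0), np.float64(-17.0)), (np.float64(-1.996), np.float64(-196.0), np.float64(163.0))]
```

View pics/s5.png

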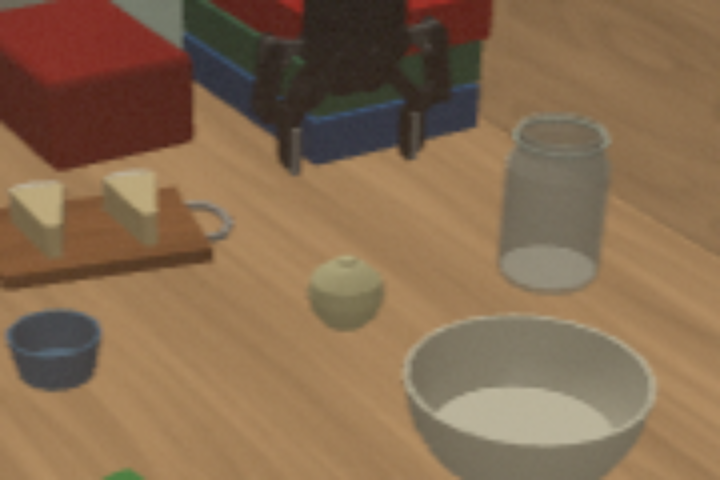

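The gripper straddles the onion (crop 345,292), centred on it, with the bowl and jar clear.

apply_moves(slide=[[0,0.06,0],[0,0.12,0],[0,0.18,0],[0,0.215,0],[0,0.228,0]], twist=[0,0,0,0,0], fingers=[1,1,1,1,1])

```text
t: 16.6
tcp_pos: [0.6347, 0.2022, 0.0073]
tool_rot: [-1.102, 1.365, -1.365]
contact_force: [-0.7, -0.6, 0.7]
width: 0.0853
```

apply_moves(slide=[[0,0,0],[0,0,0],[0,0,0],[0,0,0],[0,0,0]], twist=[0,0,0,0,0], fingers=[0.6,0,-1,-1,-1])

```text
t: 17.23
tcp_pos: [0.6355, 0.2022, 0.0094]
tool_rot: [-1.099, 1.364, -1.365]
contact_force: [-3.5, -1.7, 7.0]
width: 0.0593
```

apply_moves(slide=[[0,-0.01,0],[0,-0.05,0],[0,-0.15,0],[0,-0.26,0],[0,-0.3,0]], twist=[0,0,0,0,0], fingers=[-1,-1,-1,-1,-1])

```text
t: 17.85
tcp_pos: [0.6361, 0.2021, 0.163]
tool_rot: [-1.095, 1.362, -1.366]
contact_force: [0.3, 0.0, -1.8]
width: 0.059
```

```bash
python3 - <<'E'
from m import *
plan(.652,-.008,.158,-12.6)
E
```

```text
p [0.6361 0.2021 0.163 ] jaw -12.3 az 17.6 toolz_tilt [-0.002 -1.     0.005] j7 -0.30 w 0.0590 F [ 0.3  0.  -1.8] t 17.85
slide [0.404 0.01  0.12 ] twist opts(j7 if -,+) [(np.float64(0.004), np.float64(-35.0), np.float64(1.0)), (np.float64(-1.996), np.float64(-215.0), np.float64(181.0))]
```

apply_moves(slide=[[0.06,0.005,0.02],[0.15,0.01,0.045],[0.25,0.01,0.075],[0.35,0.01,0.105],[0.404,0.01,0.12]], twist=[0,0,0,0,0], fingers=[-1,-1,-1,-1,-1])

```text
t: 18.48
tcp_pos: [0.6509, -0.0115, 0.1548]
tool_rot: [-1.099, 1.365, -1.368]
contact_force: [0.1, 1.1, -1.7]
width: 0.0587
```

apply_moves(slide=[[0,0,0],[0,0.04,0],[0,0.1,0],[0,0.17,0],[0,0.2,0]], twist=[0,0,0,0,0], fingers=[-1,-1,-1,-1,-1])

```text
t: 19.1
tcp_pos: [0.6504, -0.0072, 0.0523]
tool_rot: [-1.102, 1.365, -1.364]
contact_force: [0.3, 0.2, -0.5]
width: 0.0592
```

```bash
python3 - <<'E'
from m import *
plan(.652,-.008,.018,-12.6)
f=robot.grab_frame("side");cv2.imwrite("pics/s6.png",cv2.resize(f["color"][110:230,300:460,::-1],None,fx=4,fy=4))
E
```

```text
p [ 0.6504 -0.0072  0.0523] jaw -12.2 az -0.6 toolz_tilt [-0.    -1.    -0.001] j7 0.04 w 0.0592 F [ 0.3  0.2 -0.5] t 19.1
slide [0.001 0.069 0.003] twist opts(j7 if -,+) [(np.float64(0.004), np.float64(3.0), np.float64(2.0)), (np.float64(-1.996), np.float64(-177.0), np.float64(182.0))]
```

View pics/s6.png

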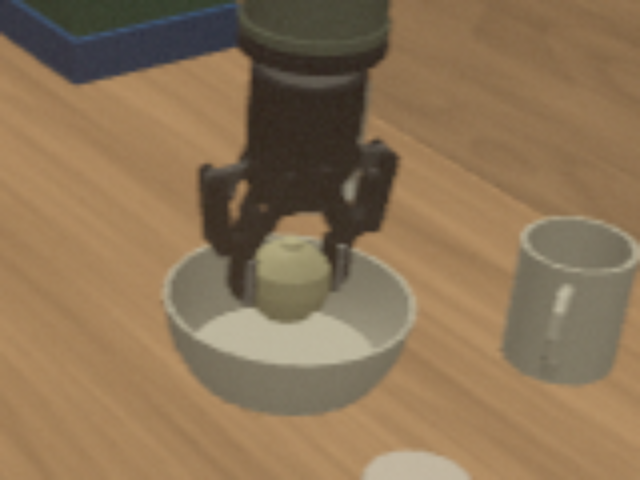

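The onion hangs upright over the middle of the bowl (crop 290,280). Lowering.

apply_moves(slide=[[0.001,0.02,0.002],[0.001,0.04,0.003],[0.001,0.055,0.003],[0.001,0.064,0.003],[0.001,0.068,0.003]], twist=[0,0,0,0,0], fingers=[-1,-1,-1,-1,-1])

```text
t: 19.77
tcp_pos: [0.6522, -0.0089, 0.0188]
tool_rot: [-1.1, 1.365, -1.365]
contact_force: [0.6, -0.8, -1.9]
width: 0.0591
```

apply_moves(slide=[[0,0.002,0],[0,0.003,0],[0,0.004,0],[0,0.004,0]], twist=[0,0,0,0], fingers=[-1,-1,-1,-1])

```text
t: 20.27
tcp_pos: [0.6522, -0.0089, 0.017]
tool_rot: [-1.1, 1.365, -1.365]
contact_force: [-0.5, -0.2, -0.7]
width: 0.0591
```

apply_moves(slide=[[0,0.001,0],[0,0.002,0],[0,0.003,0],[0,0.004,0],[0,0.004,0]], twist=[0,0,0,0,0], fingers=[-1,-1,-1,-1,-1])

```text
t: 20.9
tcp_pos: [0.6521, -0.0089, 0.0149]
tool_rot: [-1.101, 1.365, -1.365]
contact_force: [0.0, -0.4, -1.6]
width: 0.059
```

apply_moves(slide=[[0,0.001,0],[0,0.002,0],[0,0.003,0],[0,0.003,0]], twist=[0,0,0,0], fingers=[-1,-1,-1,-1])

```text
t: 21.4
tcp_pos: [0.6522, -0.0089, 0.0143]
tool_rot: [-1.1, 1.365, -1.365]
contact_force: [-5.0, 0.6, 14.0]
width: 0.0591
```

apply_moves(slide=[[0,0,0],[0,0,0],[0,0,0],[0,-0.04,0],[0,-0.14,0]], twist=[0,0,0,0,0], fingers=[0.55,0.7,0.7,0.7,0.7])

```text
t: 22.02
tcp_pos: [0.6513, -0.009, 0.0839]
tool_rot: [-1.103, 1.367, -1.364]
contact_force: [0.3, -0.5, 0.7]
width: 0.0728
```

apply_moves(slide=[[0,-0.08,0],[0,-0.13,0],[0,-0.13,0]], twist=[0.1,0.2,0.3], fingers=[0.7,0.7,0.7])

```text
t: 22.4
tcp_pos: [0.653, -0.0089, 0.152]
tool_rot: [-0.795, 1.694, -1.697]
contact_force: [0.9, 0.5, -1.3]
width: 0.0724
```

```bash
python3 - <<'E'
from m import *
plan(.468,-.140,.12,-76.5)
E
```

```text
p [ 0.653  -0.0089  0.152 ] jaw -39.5 az -0.8 toolz_tilt [-0.003 -1.     0.003] j7 -0.37 w 0.0724 F [ 0.9  0.5 -1.3] t 22.4
slide [ 0.438  0.063 -0.119] twist opts(j7 if -,+) [(np.float64(0.411), np.float64(-0.0), np.float64(-42.0)), (np.float64(-1.589), np.float64(-180.0), np.float64(138.0))]
```

apply_moves(slide=[[0.1,0.01,-0.025],[0.21,0.02,-0.055],[0.32,0.04,-0.085],[0.42,0.063,-0.115],[0.438,0.063,-0.119]], twist=[0.1,0.2,0.3,0.4,0.411], fingers=[0.6,0.6,0.6,0.6,0.6])

```text
t: 23.02
tcp_pos: [0.4656, -0.1424, 0.118]
tool_rot: [-0.247, 2.097, -2.097]
contact_force: [1.2, 0.9, -0.1]
width: 0.0683
```

apply_moves(slide=[[0,0,0],[0,0.02,0]], twist=[0,0], fingers=[0.6,0.6])

```text
t: 23.28
tcp_pos: [0.4689, -0.1401, 0.1073]
tool_rot: [-0.253, 2.091, -2.092]
contact_force: [-0.3, -0.3, -0.2]
width: 0.0687
```

```bash
python3 - <<'E'
from m import *
plan(.468,-.140,.004,-76.5)
f=robot.grab_frame("side");cv2.imwrite("pics/s7.png",cv2.resize(f["color"][150:310,290:500,::-1],None,fx=3,fy=3))
E
```

```text
p [ 0.4689 -0.1401  0.1073] jaw -76.1 az -16.6 toolz_tilt [-0.002 -1.     0.001] j7 -0.37 w 0.0687 F [-0.3 -0.3 -0.2] t 23.27
slide [ 0.002  0.207 -0.001] twist opts(j7 if -,+) [(np.float64(0.004), np.float64(-21.0), np.float64(-22.0)), (np.float64(-1.996), np.float64(-201.0), np.float64(158.0))]
```

View pics/s7.png

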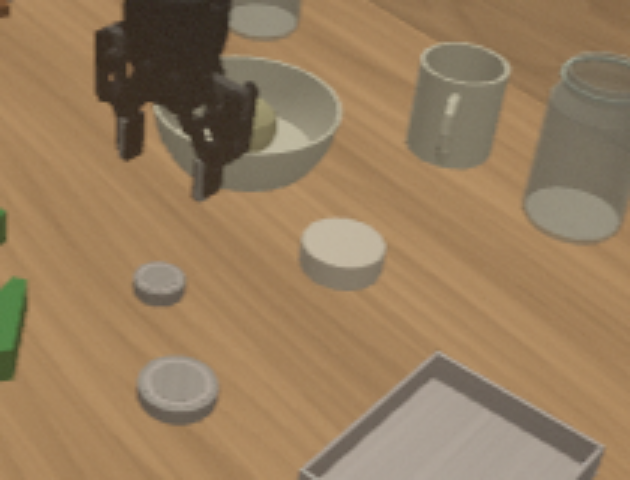

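The onion stands in the bowl (crop 258,125), and the gripper is above the small lid (crop 160,283).

apply_moves(slide=[[0.002,0.07,0],[0.002,0.14,0],[0.002,0.185,0],[0.002,0.2,0],[0.002,0.207,0]], twist=[0,0,0,0,0], fingers=[0.6,0.6,0.6,0.6,0.6])

```text
t: 23.95
tcp_pos: [0.4668, -0.1409, 0.0035]
tool_rot: [-0.253, 2.093, -2.094]
contact_force: [0.5, -0.3, 0.4]
width: 0.0685
```

apply_moves(slide=[[0,0,0],[0,0,0],[0,0,0],[0,0,0],[0,0,0]], twist=[0,0,0,0,0], fingers=[0.4,0.2,-1,-1,-1])

```text
t: 24.58
tcp_pos: [0.4668, -0.1411, 0.0042]
tool_rot: [-0.252, 2.093, -2.094]
contact_force: [-1.7, 1.3, 13.1]
width: 0.0413
```

apply_moves(slide=[[0,-0.01,0],[0,-0.04,0],[0,-0.1,0],[0,-0.18,0],[0,-0.22,0]], twist=[0,0,0,0,0], fingers=[-1,-1,-1,-1,-1])

```text
t: 25.2
tcp_pos: [0.4668, -0.1411, 0.1155]
tool_rot: [-0.251, 2.092, -2.094]
contact_force: [-0.1, 0.8, -1.2]
width: 0.0412
```

```bash
python3 - <<'E'
from m import *
plan(.559,-.4006,.115,-76.5)
f=robot.grab_frame("side");cv2.imwrite("pics/s8.png",cv2.resize(f["color"][150:360,290:500,::-1],None,fx=2.8,fy=2.8))
f=robot.grab_frame("top")
# tray rim corners: outer rim at z=.028
t=blob(f,(486,185),52,(0,0,40),(180,75,255)); q=cv2.approxPolyDP(cv2.convexHull(t),6,True)[:,0]; print(q, ray(f,q,.028).round(4))
E
```

```text
p [ 0.4668 -0.1411  0.1155] jaw -76.2 az -16.8 toolz_tilt [-0.001 -1.     0.001] j7 -0.37 w 0.0412 F [-0.1  0.8 -1.2] t 25.2
slide [-0.056  0.002  0.548] twist opts(j7 if -,+) [(np.float64(0.003), np.float64(-40.0), np.float64(-3.0)), (np.float64(-1.997), np.float64(-220.0), np.float64(177.0))]
[[500. 147.]
 [521. 209.]
 [469. 223.]
 [449. 162.]] [[ 0.6186 -0.4524]
 [ 0.4586 -0.4904]
 [ 0.426  -0.3599]
 [ 0.5818 -0.3212]]
```

View pics/s8.png

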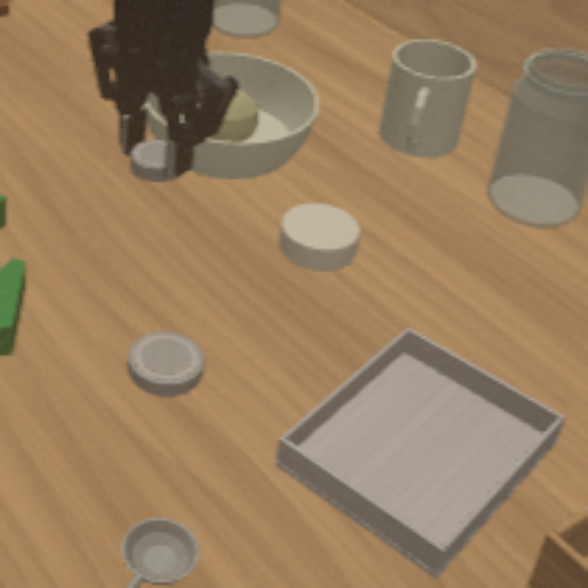

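The small lid is held level (crop 155,158). The tray corners give a centre near (0.522, -0.407).

apply_moves(slide=[[0,0,0.07],[-0.02,0,0.19],[-0.03,0,0.31],[-0.045,0,0.43],[-0.053,0,0.545]], twist=[0,0,0,0,0], fingers=[-1,-1,-1,-1,-1])

```text
t: 25.92
tcp_pos: [0.5575, -0.4009, 0.1126]
tool_rot: [-0.253, 2.095, -2.093]
contact_force: [0.4, -0.3, -0.0]
width: 0.0408
```

apply_moves(slide=[[0,0,0],[0,0.03,0],[0,0.08,0],[0,0.12,0],[0,0.13,0]], twist=[0,0,0,0,0], fingers=[-1,-1,-1,-1,-1])

```text
t: 26.55
tcp_pos: [0.5567, -0.3984, 0.0468]
tool_rot: [-0.255, 2.096, -2.093]
contact_force: [-0.3, 0.2, -0.7]
width: 0.0412
```

```bash
python3 - <<'E'
from m import *
plan(.557,-.3986,.012,-76.5)
f=robot.grab_frame("side");cv2.imwrite("pics/s9.png",cv2.resize(f["color"][200:360,360:520,::-1],None,fx=3.5,fy=3.5))
E
```

```text
p [ 0.5567 -0.3984  0.0468] jaw -76.2 az -35.6 toolz_tilt [ 0.001 -1.    -0.002] j7 -0.33 w 0.0412 F [-0.3  0.2 -0.7] t 26.55
slide [-0.001  0.07   0.001] twist opts(j7 if -,+) [(np.float64(0.003), np.float64(-19.0), np.float64(-19.0)), (np.float64(-1.997), np.float64(-199.0), np.float64(161.0))]
```

View pics/s9.png

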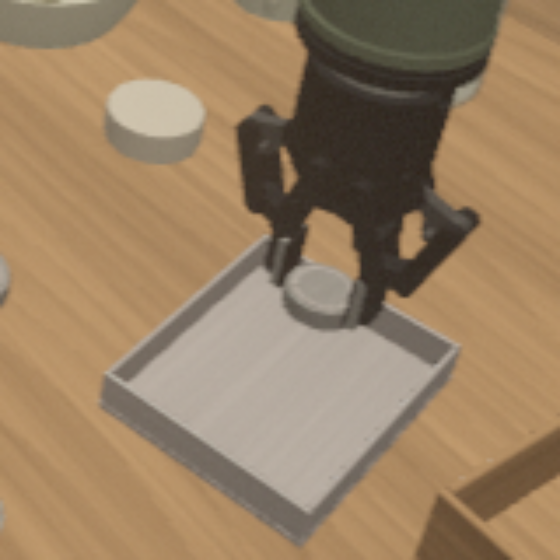

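The lid hangs inside the far half of the tray (crop 325,295), and the fingers clear the walls. Lowering.

apply_moves(slide=[[0,0.025,0.001],[0,0.045,0.001],[0,0.06,0.001],[0,0.068,0.001],[0,0.071,0.001]], twist=[0,0,0,0,0], fingers=[-1,-1,-1,-1,-1])

```text
t: 27.22
tcp_pos: [0.5572, -0.4, 0.0129]
tool_rot: [-0.253, 2.094, -2.094]
contact_force: [-0.8, -1.1, -0.6]
width: 0.0405
```

apply_moves(slide=[[0,0.001,0],[0,0.003,0],[0,0.004,0],[0,0.004,0]], twist=[0,0,0,0], fingers=[-1,-1,-1,-1])

```text
t: 27.72
tcp_pos: [0.5572, -0.4, 0.011]
tool_rot: [-0.253, 2.094, -2.094]
contact_force: [-0.5, 0.6, 0.4]
width: 0.041
```

apply_moves(slide=[[0,0.001,0],[0,0.002,0],[0,0.003,0],[0,0.004,0],[0,0.004,0]], twist=[0,0,0,0,0], fingers=[-1,-1,-1,-1,-1])

```text
t: 28.35
tcp_pos: [0.5572, -0.4, 0.009]
tool_rot: [-0.253, 2.094, -2.094]
contact_force: [-0.2, 0.4, 0.6]
width: 0.0404
```

apply_moves(slide=[[0,0.001,0],[0,0.002,0],[0,0.003,0],[0,0.003,0]], twist=[0,0,0,0], fingers=[-1,-1,-1,-1])

```text
t: 28.85
tcp_pos: [0.5573, -0.4, 0.0084]
tool_rot: [-0.252, 2.094, -2.094]
contact_force: [-2.6, 3.7, 12.6]
width: 0.0407
```

apply_moves(slide=[[0,0,0],[0,0,0],[0,0,0],[0,-0.03,0],[0,-0.12,0]], twist=[0,0,0,0,0], fingers=[0.15,0.35,0.35,0.35,0.35])

```text
t: 29.48
tcp_pos: [0.5565, -0.3995, 0.0674]
tool_rot: [-0.255, 2.097, -2.093]
contact_force: [-0.7, -0.4, 0.9]
width: 0.0577
```

apply_moves(slide=[[0,-0.07,0],[0,-0.1,0]], twist=[0,0], fingers=[0.4,0.9])

```text
t: 29.72
tcp_pos: [0.5577, -0.4005, 0.1204]
tool_rot: [-0.25, 2.091, -2.095]
contact_force: [0.3, 1.0, -0.0]
width: 0.0759
```

```bash
python3 - <<'E'
from m import *
plan(.4135,-.246,.11,-76.5)
E
```

```text
p [ 0.5577 -0.4005  0.1204] jaw -76.2 az -35.7 toolz_tilt [-0.002 -1.     0.002] j7 -0.37 w 0.0759 F [ 0.3  1.  -0. ] t 29.73
slide [ 0.207  0.02  -0.369] twist opts(j7 if -,+) [(np.float64(0.003), np.float64(-16.0), np.float64(-26.0)), (np.float64(-1.997), np.float64(-196.0), np.float64(154.0))]
```

apply_moves(slide=[[0.05,0,-0.09],[0.11,0,-0.19],[0.16,0.01,-0.29],[0.207,0.02,-0.369],[0.207,0.02,-0.369]], twist=[0,0,0,0,0], fingers=[0.9,0.9,0.9,0.9,0.9])

```text
t: 30.35
tcp_pos: [0.4112, -0.2433, 0.1077]
tool_rot: [-0.254, 2.097, -2.092]
contact_force: [1.7, -1.6, 0.3]
width: 0.0811
```

apply_moves(slide=[[0,0.03,0],[0,0.06,0],[0,0.06,0]], twist=[0,0,0], fingers=[0.9,0.9,0.9])

```text
t: 30.72
tcp_pos: [0.4128, -0.2457, 0.077]
tool_rot: [-0.253, 2.095, -2.094]
contact_force: [-0.2, 0.8, 0.5]
width: 0.081
```

```bash
python3 - <<'E'
from m import *
plan(.4135,-.246,.002,-76.5)
f=robot.grab_frame("side");cv2.imwrite("pics/s10.png",cv2.resize(f["color"][190:350,290:510,::-1],None,fx=3,fy=3))
E
```

```text
p [ 0.4128 -0.2457  0.077 ] jaw -76.3 az -30.8 toolz_tilt [ 0.001 -1.    -0.001] j7 -0.11 w 0.0810 F [-0.2  0.8  0.5] t 30.73
slide [-0.001  0.15   0.001] twist opts(j7 if -,+) [(np.float64(0.003), np.float64(-6.0), np.float64(-6.0)), (np.float64(-1.997), np.float64(-186.0), np.float64(174.0))]
```

View pics/s10.png

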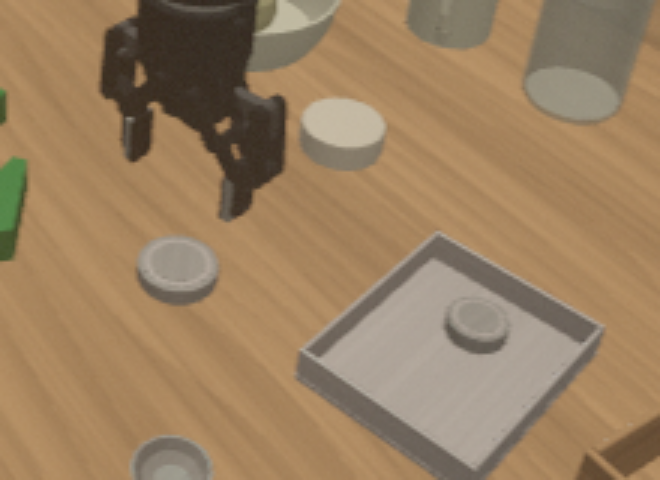

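The small lid lies flat in the tray (crop 477,322), and the gripper is above the large lid (crop 178,268).

apply_moves(slide=[[0,0.05,0.001],[0,0.1,0.001],[0,0.13,0.001],[0,0.145,0.001],[0,0.15,0.001]], twist=[0,0,0,0,0], fingers=[0.9,0.9,0.9,0.9,0.9])

```text
t: 31.4
tcp_pos: [0.4131, -0.2461, 0.0027]
tool_rot: [-0.252, 2.093, -2.094]
contact_force: [-0.9, -0.7, -0.3]
width: 0.0812
```

apply_moves(slide=[[0,0,0],[0,0,0],[0,0,0],[0,0,0],[0,0,0]], twist=[0,0,0,0,0], fingers=[0.6,0.4,-1,-1,-1])

```text
t: 32.02
tcp_pos: [0.4132, -0.246, 0.0033]
tool_rot: [-0.252, 2.093, -2.094]
contact_force: [-2.0, 1.3, 15.3]
width: 0.0579
```

apply_moves(slide=[[0,-0.01,0],[0,-0.04,0],[0,-0.1,0],[0,-0.18,0],[0,-0.22,0]], twist=[0,0,0,0,0], fingers=[-1,-1,-1,-1,-1])

```text
t: 32.65
tcp_pos: [0.4132, -0.2459, 0.1145]
tool_rot: [-0.251, 2.092, -2.094]
contact_force: [0.1, 0.3, -1.6]
width: 0.0575
```

```bash
python3 - <<'E'
from m import *
plan(.487,-.4154,.11,-76.5)
E
```

```text
p [ 0.4132 -0.2459  0.1145] jaw -76.2 az -30.8 toolz_tilt [-0.001 -1.     0.001] j7 -0.14 w 0.0575 F [ 0.1  0.3 -1.6] t 32.65
slide [-0.063  0.01   0.364] twist opts(j7 if -,+) [(np.float64(0.003), np.float64(-17.0), np.float64(1.0)), (np.float64(-1.997), np.float64(-197.0), np.float64(181.0))]
```

apply_moves(slide=[[-0.01,0,0.06],[-0.03,0,0.16],[-0.05,0,0.26],[-0.063,0,0.34],[-0.063,0,0.362]], twist=[0,0,0,0,0], fingers=[-1,-1,-1,-1,-1])

```text
t: 33.28
tcp_pos: [0.4864, -0.416, 0.1125]
tool_rot: [-0.252, 2.094, -2.096]
contact_force: [0.2, -0.7, -0.4]
width: 0.0577
```

apply_moves(slide=[[0,0,0],[0,0.03,0],[0,0.08,0],[0,0.12,0],[0,0.13,0]], twist=[0,0,0,0,0], fingers=[-1,-1,-1,-1,-1])

```text
t: 33.9
tcp_pos: [0.4862, -0.4134, 0.0461]
tool_rot: [-0.254, 2.096, -2.093]
contact_force: [-0.9, -0.1, -0.6]
width: 0.0575
```

```bash
python3 - <<'E'
from m import *
plan(.487,-.4154,.012,-76.5)
f=robot.grab_frame("side");cv2.imwrite("pics/s11.png",cv2.resize(f["color"][200:360,360:520,::-1],None,fx=3.5,fy=3.5))
E
```

```text
p [ 0.4862 -0.4134  0.0461] jaw -76.2 az -40.4 toolz_tilt [ 0.001 -1.    -0.002] j7 -0.17 w 0.0575 F [-0.9 -0.1 -0.6] t 33.9
slide [-0.001  0.068  0.004] twist opts(j7 if -,+) [(np.float64(0.003), np.float64(-10.0), np.float64(-10.0)), (np.float64(-1.997), np.float64(-190.0), np.float64(170.0))]
```

View pics/s11.png

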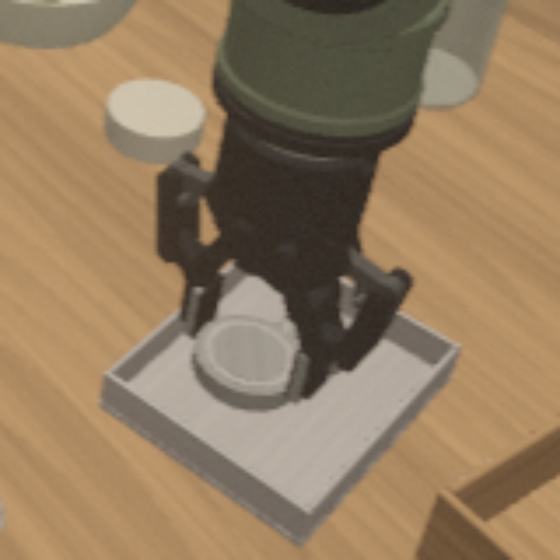

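The large lid is over the near half of the tray (crop 250,355) and clear of the small lid. Lowering.

apply_moves(slide=[[0,0.025,0.001],[0,0.045,0.001],[0,0.06,0.001],[0,0.068,0.001],[0,0.071,0.001]], twist=[0,0,0,0,0], fingers=[-1,-1,-1,-1,-1])

```text
t: 34.58
tcp_pos: [0.4866, -0.4147, 0.0119]
tool_rot: [-0.253, 2.094, -2.094]
contact_force: [-0.1, -0.0, 0.3]
width: 0.0576
```

apply_moves(slide=[[0,0.001,0],[0,0.003,0],[0,0.005,0],[0,0.006,0],[0,0.006,0]], twist=[0,0,0,0,0], fingers=[-1,-1,-1,-1,-1])

```text
t: 35.2
tcp_pos: [0.4867, -0.4147, 0.009]
tool_rot: [-0.253, 2.094, -2.094]
contact_force: [-0.0, -0.6, -0.8]
width: 0.0577
```

apply_moves(slide=[[0,0.001,0],[0,0.002,0],[0,0.003,0],[0,0.004,0],[0,0.004,0]], twist=[0,0,0,0,0], fingers=[-1,-1,-1,-1,-1])

```text
t: 35.83
tcp_pos: [0.4867, -0.4147, 0.0075]
tool_rot: [-0.252, 2.094, -2.094]
contact_force: [-2.9, 4.1, 9.6]
width: 0.0573
```

apply_moves(slide=[[0,0,0],[0,0,0],[0,0,0],[0,-0.03,0],[0,-0.12,0]], twist=[0,0,0,0,0], fingers=[0.5,0.65,0.65,0.65,0.65])

```text
t: 36.45
tcp_pos: [0.486, -0.4142, 0.0671]
tool_rot: [-0.254, 2.097, -2.093]
contact_force: [0.3, 0.1, 1.5]
width: 0.0703
```

apply_moves(slide=[[0,-0.1,0],[0.05,-0.2,-0.1],[0.08,-0.25,-0.2],[0.1,-0.25,-0.3],[0.1,-0.25,-0.3]], twist=[0,0,0,0,0], fingers=[0.65,0.65,0.65,0.65,0.65])

```text
t: 37.08
tcp_pos: [0.4014, -0.2778, 0.1935]
tool_rot: [-0.253, 2.095, -2.091]
contact_force: [0.5, -1.1, 0.3]
width: 0.0706
```

```bash
python3 - <<'E'
from m import *
np.set_printoptions(precision=4,suppress=True)
f=robot.grab_frame("top");cv2.imwrite("pics/t3.png",f["color"][90:310,90:540,::-1].repeat(1,0)); 
im=cv2.resize(f["color"][100:250,110:540,::-1],None,fx=1.85,fy=1.85,interpolation=cv2.INTER_CUBIC); cv2.imwrite("pics/t3.png",im)
print("onion",disc(f,(324,135),25,(21,0,60),(45,140,170),.031)[:2])
print("ram",disc(f,(222,236),22,(95,60,20),(125,255,255),.034)[:2])
s=robot.state();print(s["tcp_pos"],s["contact_force"],s["t"])
for uv in((155,174),(146,204)): print(wpca(f,uv,20,.044))
E
```

```text
onion ((0.6472628116607666, -0.015808574855327606), (0.045497242361307144, 0.060419052839279175))
ram ((0.40515899658203125, 0.24413567781448364), (0.0663638710975647, 0.06336423009634018))
[ 0.4026 -0.2799  0.1933] [ 0.0027 -0.7093  0.435 ] 37.125
(array([0.5592, 0.421 ]), np.float64(76.77128279513066), np.float64(-0.0524065523686398), np.float64(0.03760673981067323), np.float64(0.04691294999765302))
(array([0.4799, 0.4389]), np.float64(75.88506588457437), np.float64(-0.05254965850983001), np.float64(0.0376417856076005), np.float64(0.048674022672316256))
```

View pics/t3.png

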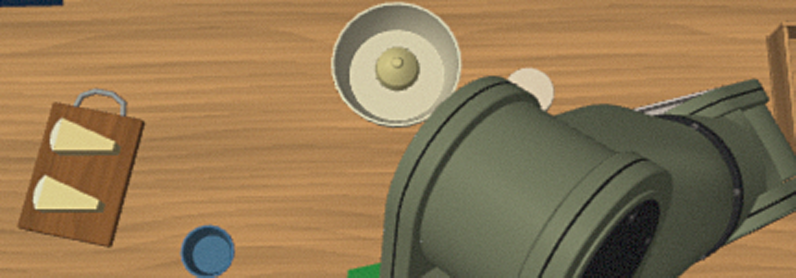

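Both wedges are within 2 mm of target. The onion stands mid-bowl (crop 397,68), and the ramekin has not moved. The arm hides the tray from above, so I check the lids from the side.

```bash
python3 - <<'E'
from m import *
f=robot.grab_frame("side");cv2.imwrite("pics/s12.png",cv2.resize(f["color"][180:370,330:510,::-1],None,fx=3,fy=3))
E
python3 - <<'E'
from m import *
f=robot.grab_frame("side"); g=cv2.cvtColor(f["color"],cv2.COLOR_RGB2GRAY)
# rectify the plane of the lid tops (z=.018), 1 px = 0.5 mm, patch round the tray
X,Y=np.meshgrid(np.arange(.42,.63,.0005),np.arange(-.51,-.30,.0005)); uv=proj(f,np.c_[X.ravel(),Y.ravel(),np.full(X.size,.018)]).astype(np.float32)
p=cv2.remap(g,uv[:,0].reshape(X.shape),uv[:,1].reshape(X.shape),cv2.INTER_CUBIC); p=cv2.GaussianBlur(p,(5,5),0)
for r in((50,66),(36,50)):
    c=cv2.HoughCircles(p,cv2.HOUGH_GRADIENT,1.5,40,param1=60,param2=18,minRadius=r[0],maxRadius=r[1])
    print([(round(.42+a*.0005,4),round(-.51+b*.0005,4),round(q,1)/2) for a,b,q in c[0][:3]] if c is not None else None)
E
```

```text
[(np.float32(0.4789), np.float32(-0.4211), np.float32(29.2)), (np.float32(0.5606), np.float32(-0.4099), np.float32(30.9)), (np.float32(0.5906), np.float32(-0.4384), np.float32(31.75))]
[(np.float32(0.5486), np.float32(-0.4054), np.float32(22.05)), (np.float32(0.4766), np.float32(-0.4166), np.float32(24.5)), (np.float32(0.6049), np.float32(-0.4361), np.float32(23.7))]
```

Both circles are about 8 mm toward the camera from where I released the lids. The visible side walls could explain that, so I move the arm clear and check from above.

apply_moves(slide=[[0,-0.03,-0.1],[0,-0.06,-0.2],[0,-0.06,-0.3],[0,-0.06,-0.4],[0,-0.06,-0.5]], twist=[0,0,0,0,0], fingers=[0.65,0.65,0.65,0.65,0.65])

```text
t: 37.85
tcp_pos: [0.3433, -0.0373, 0.2221]
tool_rot: [-0.251, 2.094, -2.095]
contact_force: [1.6, 0.6, -0.8]
width: 0.0701
```

```bash
python3 - <<'E'
from m import *
f=robot.grab_frame("top"); g=cv2.cvtColor(f["color"],cv2.COLOR_RGB2GRAY)
X,Y=np.meshgrid(np.arange(.42,.63,.0005),np.arange(-.51,-.30,.0005)); uv=proj(f,np.c_[X.ravel(),Y.ravel(),np.full(X.size,.018)]).astype(np.float32)
p=cv2.remap(g,uv[:,0].reshape(X.shape),uv[:,1].reshape(X.shape),cv2.INTER_CUBIC); p=cv2.GaussianBlur(p,(5,5),0)
for r in((50,66),(36,50)):
    c=cv2.HoughCircles(p,cv2.HOUGH_GRADIENT,1.5,40,param1=50,param2=15,minRadius=r[0],maxRadius=r[1])
    print([(round(.42+a*.0005,4),round(-.51+b*.0005,4),round(q,1)/2) for a,b,q in c[0][:3]] if c is not None else None)
t=blob(f,(486,185),52,(0,0,40),(180,75,255)); q=cv2.approxPolyDP(cv2.convexHull(t),6,True)[:,0]; print(ray(f,q,.028).round(4))
s=robot.state();print(s["tcp_pos"],s["contact_force"],s["t"])
E
```

```text
[(np.float32(0.4871), np.float32(-0.4159), np.float32(29.3)), (np.float32(0.4594), np.float32(-0.3814), np.float32(29.3)), (np.float32(0.5674), np.float32(-0.3551), np.float32(31.75))]
[(np.float32(0.5584), np.float32(-0.3971), np.float32(22.05)), (np.float32(0.4924), np.float32(-0.4174), np.float32(24.5)), (np.float32(0.4549), np.float32(-0.3859), np.float32(23.7))]
[[ 0.6186 -0.4524]
 [ 0.4586 -0.4904]
 [ 0.426  -0.3599]
 [ 0.5818 -0.3212]]
[ 0.34146303 -0.03173119  0.22162658] [ 2.37431805  2.98842396 -1.25418952] 37.9
```

The top view agrees with the release points: large lid at (0.487, -0.416), small lid at (0.558, -0.397). Handing in.

```bash
python3 -c "
from cell import robot
print(robot.hand_in())"
```

```text
the job is handed in; nothing more can be done
None
```

I sorted all five things and handed the job in at about 38 s, inside the 136 s limit. I lowered each one in small steps until the force reading showed contact, then let go.

- **Wedges:** both lie flat on the board. Measured from above, they are within 2 mm of where I aimed, about 13 mm or more inside the edges.
- **Onion:** it stands in the middle of the bowl.
- **Lids:** from above, the large one is at (0.487, -0.416) and the small one at (0.558, -0.397), within about 3 mm of where I let go. They are about 20 mm apart and well inside the tray walls.
- **Left alone:** the ramekin measured at the same spot as at the start. I never went to the green wedges or the white puck.

**Checks that disagreed or failed:**
- The side view put both lids about 8 mm nearer the camera than the top view did. I put that down to the lids' visible side walls and trusted the top view.
- My automatic onion measurement came out off-centre, with the wrong size (45 by 60 mm). I relied on the picture instead.
- The 16-picture limit stopped me viewing a last close-up of the tray. The large lid's final position therefore rests on measurements only, with no picture taken after I let go.

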